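Make up a hose kit at the packing bench

TASK

First take the empty can (bare metal, black cap) off the kit rack and stand it upright in the orange returns tray. Then stand every banded can upright on the rack, centred on the disc of its own colour, set down gently and not dropped, and seat every hose flange fully home in the pocket of its own shape. When all of it is in place press the green call button down and let go, leaving the mug, hose elbow and tape roll where they are.

Things in the scene. Friction and masses are not known exactly. Their poses are not given: they have to be found in the camera images.
- can_red: primer/cement can, white with red band and red cap: standing round can, body 66 mm wide and 75 mm tall, topped by a round cap 42 mm wide and 35 mm tall (110 mm in all), bottom-heavy, about 0.3 kg; origin at the centre of its underside, z up. May be absent.
- can_yellow: primer/cement can, white with yellow band and yellow cap: standing round can, body 66 mm wide and 75 mm tall, topped by a round cap 42 mm wide and 35 mm tall (110 mm in all), bottom-heavy, about 0.3 kg; origin at the centre of its underside, z up. May be absent.
- can_blue: primer/cement can, white with blue band and blue cap: standing round can, body 66 mm wide and 75 mm tall, topped by a round cap 42 mm wide and 35 mm tall (110 mm in all), bottom-heavy, about 0.3 kg; origin at the centre of its underside, z up. May be absent.
- can_green: primer/cement can, white with green band and green cap: standing round can, body 66 mm wide and 75 mm tall, topped by a round cap 42 mm wide and 35 mm tall (110 mm in all), bottom-heavy, about 0.3 kg; origin at the centre of its underside, z up. May be absent.
- empty: the empty can, bare aluminium without a band, black cap, starts standing on the rack: standing round can, body 66 mm wide and 75 mm tall, topped by a round cap 42 mm wide and 35 mm tall (110 mm in all), bottom-heavy, about 0.15 kg; origin at the centre of its underside, z up
- disc_red: flat red marker disc 78 mm wide (paper thin) on the rack's deck, where the red can belongs; origin at its centre, 60 mm above the bench. Neighbouring discs are 85 mm apart.
- disc_yellow: flat yellow marker disc 78 mm wide (paper thin) on the rack's deck, where the yellow can belongs; origin at its centre, 60 mm above the bench. Neighbouring discs are 85 mm apart.
- disc_blue: flat blue marker disc 78 mm wide (paper thin) on the rack's deck, where the blue can belongs; origin at its centre, 60 mm above the bench. Neighbouring discs are 85 mm apart.
- disc_green: flat green marker disc 78 mm wide (paper thin) on the rack's deck, where the green can belongs; origin at its centre, 60 mm above the bench. Neighbouring discs are 85 mm apart.
- rack_top (a point): centre of the top of the kit rack's deck: a fixed, level wire shelf with grey liner, 140 mm deep (its x) and 375 mm wide (its y), no rim, deck top 60 mm above the bench; four coloured discs in a row along its y
- flange_round: brass hose-end flange: round foot 72 mm across, 18 mm thick, with a round spigot 40 mm wide rising 37 mm from its middle (55 mm in all), about 0.22 kg; origin at the centre of its underside, z up. May be absent.
- flange_square: aluminium hose-end flange: square foot 64 x 64 mm, sides along its x and y, 18 mm thick, with a round spigot 40 mm wide rising 37 mm from its middle (55 mm in all), about 0.22 kg; origin at the centre of its underside, z up. May be absent.
- flange_oblong: green-painted hose-end flange: oblong foot 84 mm (its x) x 46 mm (its y), 18 mm thick, with a round spigot 40 mm wide rising 37 mm from its middle (55 mm in all), about 0.22 kg; origin at the centre of its underside, z up. May be absent.
- nest_round_floor (a point): centre of the floor of the round pocket in a grey block 110 x 110 x 20 mm fixed on the blue tray; pocket 14 mm deep and 4 mm wider than the foot of the round flange, its x and y the same as the flange's; block top 14 mm above this point, 28 mm above the bench; block centres 120 mm apart in a row
- nest_square_floor (a point): centre of the floor of the square pocket in a grey block 110 x 110 x 20 mm fixed on the blue tray; pocket 14 mm deep and 4 mm wider than the foot of the square flange, its x and y the same as the flange's; block top 14 mm above this point, 28 mm above the bench; block centres 120 mm apart in a row
- nest_oblong_floor (a point): centre of the floor of the oblong pocket in a grey block 110 x 110 x 20 mm fixed on the blue tray; pocket 14 mm deep and 4 mm wider than the foot of the oblong flange, its x and y the same as the flange's; block top 14 mm above this point, 28 mm above the bench; block centres 120 mm apart in a row
- returns_in (a point): centre of the inner floor (about 4 mm above the bench) of the orange returns tray, open box 100 x 100 mm outside, walls 4 mm thick and 20 mm high; x and y along its sides
- call_top (a point): centre of the top face of the round green call button, 36 mm wide, on a grey housing; pressed straight down
- call (a joint): travel of the call button: 0 released, 0.006 m fully down, spring return, 5 N
- mug: blue mug 80 mm wide, 95 mm tall, a bystander; origin at the centre of its underside
- elbow: black hose elbow about 200 mm long and 70 mm thick, lying, a bystander; origin on the bench under the middle of its straight half
- tape: roll of clear tape 110 mm wide and 48 mm tall, lying flat, a bystander; origin at the centre of its underside
Things that resemble listed ones, but are neither listed nor needed, are in the scene too. Leave any purple look-alike of the flange_oblong alone.

How it is judged (in metres and radians):
On the way, in this order (a step that is already met when the one before it is completed fails the run):
1. the empty can stands upright in the returns tray (horizontal distance between empty and returns_in below 0.03 m and angle between empty's own z axis and vertical below 0.08 rad and z of empty in the frame of returns_in between -0.004 and 0.005 m), for 0.2 s.
2. every banded can stands on its own disc and every flange is home in its pocket, the empty still in the returns tray (all of step 1 and horizontal distance between can_red and disc_red below 0.018 m and angle between each of can_red, can_yellow, can_blue, can_green's own z axis and vertical below 0.08 rad and z of can_red in the frame of rack_top between -0.004 and 0.005 m and horizontal distance between can_yellow and disc_yellow below 0.018 m and z of can_yellow in the frame of rack_top between -0.004 and 0.005 m and horizontal distance between can_blue and disc_blue below 0.018 m and z of can_blue in the frame of rack_top between -0.004 and 0.005 m and horizontal distance between can_green and disc_green below 0.018 m and z of can_green in the frame of rack_top between -0.004 and 0.005 m and horizontal distance between flange_round and nest_round_floor below 0.007 m and angle between each of flange_round, flange_square, flange_oblong's own z axis and vertical below 0.06 rad and z of flange_round in the frame of nest_round_floor between -0.004 and 0.004 m and horizontal distance between flange_square and nest_square_floor below 0.007 m and z of flange_square in the frame of nest_square_floor between -0.004 and 0.004 m and horizontal distance between flange_oblong and nest_oblong_floor below 0.007 m and z of flange_oblong in the frame of nest_oblong_floor between -0.004 and 0.004 m), for 0.2 s.
3. the call button is pressed (value of joint call above 0.004 m), for 0.05 s.
At the end, for the whole second after the job is handed in: Present banded cans stand upright (0.08 rad) on the deck within 18 mm of their own discs' centres; present flanges are home (4 mm of the pocket floor, 7 mm of its centre, 0.06 rad); the empty stands upright on the returns tray's floor within 30 mm of its centre; button released; all at rest (all of step 2 and linear speed of each of can_red, can_yellow, can_blue, can_green, flange_round, flange_square, flange_oblong, empty below 0.03 m/s and value of joint call below 0.002 m); the robot touches nothing.
It fails at once if a can is slammed onto the rack (contact force between any of can_red, can_yellow, can_blue, can_green and rack above 45 N).
It fails at once if a can falls freely onto the rack ((z of can_red in the frame of rack_top between 0.008 and 0.03 m and horizontal distance between can_red and disc_red below 0.04 m and linear speed of can_red above 0.4 m/s and contact force between can_red and the fingers below 0.5 N and contact force between can_red and rack below 0.5 N) or (z of can_yellow in the frame of rack_top between 0.008 and 0.03 m and horizontal distance between can_yellow and disc_yellow below 0.04 m and linear speed of can_yellow above 0.4 m/s and contact force between can_yellow and the fingers below 0.5 N and contact force between can_yellow and rack below 0.5 N) or (z of can_blue in the frame of rack_top between 0.008 and 0.03 m and horizontal distance between can_blue and disc_blue below 0.04 m and linear speed of can_blue above 0.4 m/s and contact force between can_blue and the fingers below 0.5 N and contact force between can_blue and rack below 0.5 N) or (z of can_green in the frame of rack_top between 0.008 and 0.03 m and horizontal distance between can_green and disc_green below 0.04 m and linear speed of can_green above 0.4 m/s and contact force between can_green and the fingers below 0.5 N and contact force between can_green and rack below 0.5 N)).
It fails at once if a bystander is moved more than 40 mm (distance of any of mug, elbow, tape from where it was at the start of the episode above 0.04 m).
Of can_red, can_yellow, can_blue, can_green only 2 to 4 are there at a start; the rules pass over those that are not, and their reading is None.
Of flange_round, flange_square, flange_oblong only 2 to 3 are there at a start; the rules pass over those that are not, and their reading is None.
At some moment in a run one of can_red, can_yellow, can_blue, can_green, flange_round, flange_square, flange_oblong may be knocked a few centimetres aside while the robot is not near it.
It also fails if it takes over 210 s, if anything falls off the work surface, if the arm or the gripper's body presses on something with over 40 N, if the wrist force passes 120 N, or if a joint passes its speed limit or range.

ROBOT

A 6-joint arm with a two-finger parallel gripper is mounted at the origin on the work surface. World frame = base frame: x ahead of the robot, y to its left, z up, the work surface at z = 0. Lengths are in mm, angles in rad, forces in N, time in s.
With the tool pointing down it reaches from about 275 to 750 mm from the base axis. Payload 10.2 kg.
Tool frame: the origin (TCP) lies midway between the tips of the shut fingers; the grasp point (between the pads) lies grasp_offset behind it (grasp_offset is the distance from the TCP to the grasp point, in mm); z points along the fingers, y is the line along which they close (so a half turn about z gives the same grasp; the last joint's range is limited). The gripper opens to 85 mm and grips with 20 to 120 N. Pads are 22 mm wide; open, the fingers measure 114 mm over their backs; the gripper's body (76 mm by 85 mm) begins 54 mm behind the grasp point. The pads swing forward as they close: fully open they stand 13 mm farther back than shut.
Start: joints at [1.107, 0.313, 1.498, -0, 1.331, -0.223], TCP at [125.214, 509.855, 231.294] pointing down, gripper open.
Joint ranges: [-2.94, 2.94], [-0.97, 2.17], [0.19, 2.56], [-1.23, 4.37], [0.02, 3.11], [-2.88, 2.88]. Speed limits (rad/s): [2.39, 2.39, 3.01, 3.14, 3.14, 3.14].

INTERFACE

Orientations are given as a rotation vector (axis times angle).
In Python, from bench import move_pose, move_linear, movej, command_gripper, sleep, inverse_kinematics, get_obs, get_image, Unreachable, finish_job, cut_out, tip_of, grasp_offset gives the robot as it stands. The module is installed in compiled form; this text tells all that it offers. Calls block until the motion is done:
- move_pose(position, orientation): joint-space move of the TCP to a pose.
- move_linear(position, frame=None, speed=150, threshold=None): straight line of the TCP; frame=None keeps the orientation; speed is the mean speed in mm/s. With threshold (N) it stops when the force on the tool has changed by that much, and returns True; else False.
- movej(angles): joint-space move.
- command_gripper(opening, force=None): finger opening in mm; force is the grip in N (None keeps the last); returns when the fingers have stopped.
- sleep(seconds).
- inverse_kinematics(position, orientation): joint angles nearest the present ones, or None.
- get_obs(): the state.
- get_image(name): name is "scene" or "top" or "wrist"; returns a dict with "color" (480x640x3 uint8, red, green, blue), "fx", "fy", "cx", "cy" (pixels), "eye" and "orientation" of the camera in the world. Camera axes: x right, y down, z forward; pixel columns grow to the right and rows downward; lengths in mm; the calibration is good to about 2 mm. A picture is of the moment at which its call begins. There is no depth.
A pose or a line that the arm cannot do raises Unreachable and nothing moves.
- finish_job(): hands the job in; it is judged then, once.
Trained networks look in a picture, given as the dict that the camera call returned (one of the last four; its "shot" number tells which), for a name from the list of things; names that differ only in an ending like _2 or _b are one class to them, and where a whole thing is asked for, a point or a joint stands for the part that bears it (a point fixed in the world has none). Each returns a list of dicts, best first, with "p" (0 to 1); they miss things now and then, are a little off and sometimes report something else, mostly with a low value. They report only what shows in the picture. A call takes as long as a camera call. They do not tell look-alikes from the thing itself.
- cut_out(query, picture): "region" (480x640 bool, what is visible of it) and "centre" ([row, column] in pixels, amid what is visible of it).
- tip_of(query, picture): "centre" ([row, column] in pixels: a listed point, or the origin of a listed thing).
The state is a dict: "clock": time; "qpos": joint angles; "joint_vel": joint speeds; "joint_efforts": joint torques, N m; "tcp_pos": TCP position; "tcp_rot": TCP orientation; "ft_force": force on the tool from outside, world axes, zero at the start; "torque": the same for the moment, N m; "opening": finger opening in mm; "finger_force": force on a finger pad.
Only numpy, scipy, OpenCV 4.12 (cv2) and the standard library are available. Lean on these libraries where they do the work, as an engineer would, in place of code of your own. Each camera call takes 0.05 s, during which the arm holds its last target. There are 200 camera calls.

## Working session

There is one attempt and no reset: what is moved stays moved. The work goes in short steps, each a Python script; the robot and the scene stay as the last script left them, time stands still between calls to the robot, and variables do not carry over. Pictures are saved under pics/ and viewed, at most 14 in all, crops included, and the job is handed in when it is done.

```bash
mkdir -p pics; ls
python3 - <<'E'
from bench import *
import cv2
o=get_obs();print(o["clock"],o["tcp_pos"],o["tcp_rot"],o["opening"]);import bench;print(grasp_offset)
for n in("scene","top"):
    p=get_image(n);cv2.imwrite(f"pics/{n}0.png",p["color"][:,:,::-1]);print(n,p["fx"],p["fy"],p["cx"],p["cy"],p["eye"],p["orientation"],p["shot"])
E
```

```text
pics
0.0 [125.07870532 509.60460744 230.70627082] [-3.77277999e-01 -3.11838936e+00  1.99391983e-03] 85.30601848134641
18.700000000000003
scene 433.61194533087644 433.61194533087644 318.62441695465964 233.37009256307297 [1188.57547138   42.94795917  919.36298913] [-1.76000936 -1.95269534  0.64768299] 1
top 478.26266155424173 478.26266155424173 307.75136813723367 240.1097598435269 [ 482.73125432  -12.66090789 1139.21422991] [-2.16210249  2.18937939 -0.10428353] 2
```

View pics/scene0.png

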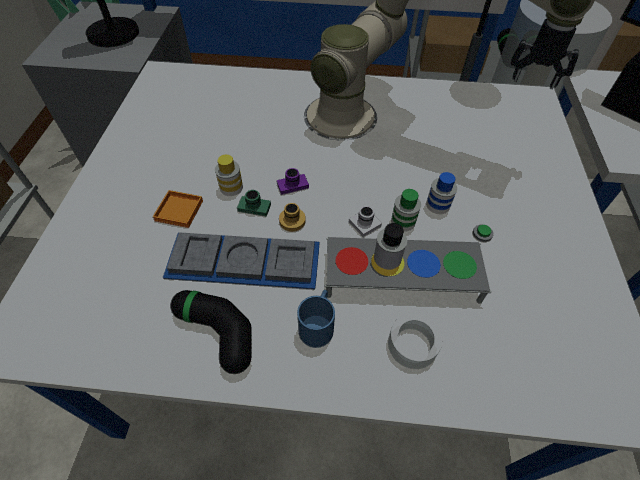

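View pics/top0.png

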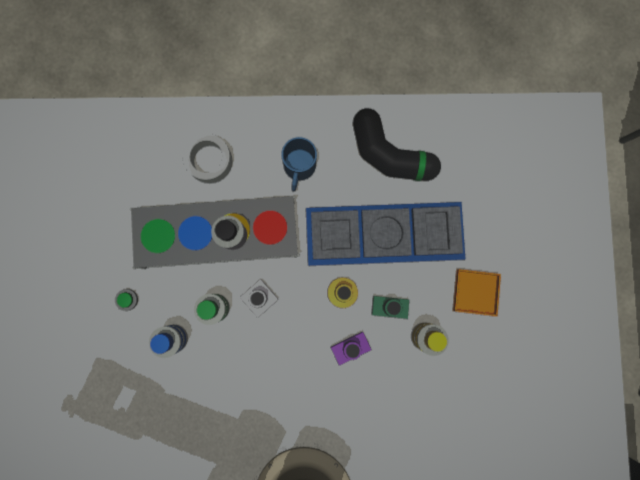

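The scene view shows:
- **Empty can:** (391,245), standing on the yellow disc.
- **Banded cans:** yellow (229,175), green (406,208) and blue (441,192). Red is absent.
- **Flanges:** aluminium square (365,220), brass round (292,215), green oblong (254,203). The purple look-alike is at (292,181).

The top view shows:
- **Pockets:** square (335,235), round (386,233), oblong (437,230), with the oblong's long side along the world x axis.
- **Other places:** returns tray (477,292), button (126,299).
- **Oblong candidates:** green (390,307) or purple (351,348). The text says green-painted, so it is the green one.

```bash
cat > lib.py <<'E'
from bench import *
import numpy as np, cv2
from scipy.spatial.transform import Rotation as R
def ray(p,rc):
    d=R.from_rotvec(p["orientation"]).apply([(rc[1]-p["cx"])/p["fx"],(rc[0]-p["cy"])/p["fy"],1.])
    return np.array(p["eye"],float),d/np.linalg.norm(d)
def atz(p,rc,z):
    e,d=ray(p,rc);return e+d*(z-e[2])/d[2]
def proj(p,X):
    c=R.from_rotvec(p["orientation"]).inv().apply(np.asarray(X,float)-p["eye"])
    return np.array([p["cy"]+p["fy"]*c[1]/c[2],p["cx"]+p["fx"]*c[0]/c[2]])
def tri(rays):
    A=sum(np.eye(3)-np.outer(d,d) for e,d in rays);b=sum((np.eye(3)-np.outer(d,d))@e for e,d in rays)
    X=np.linalg.solve(A,b);return X,max(np.linalg.norm((np.eye(3)-np.outer(d,d))@(X-e)) for e,d in rays)
E
python3 - <<'E'
from lib import *
S=get_image("scene");T=get_image("top")
c=T["color"][255:375,300:480];cv2.imwrite("pics/crop0.png",cv2.resize(c,None,fx=4,fy=4,interpolation=cv2.INTER_CUBIC)[:,:,::-1])
for q in ["empty","can_red","can_yellow","can_blue","can_green","flange_round","flange_square","flange_oblong","disc_red","disc_yellow","disc_blue","disc_green","rack_top","nest_round_floor","nest_square_floor","nest_oblong_floor","returns_in","call_top"]:
    a=[x for x in tip_of(q,S) if x["p"]>.3];b=[x for x in tip_of(q,T) if x["p"]>.3]
    print(q,[(np.round(x["centre"]).tolist(),round(x["p"],2)) for x in a],[(np.round(x["centre"]).tolist(),round(x["p"],2)) for x in b])
    for x in a:
        for y in b:
            X,r=tri([ray(S,x["centre"]),ray(T,y["centre"])])
            if r<12: print("    ",X.round(1),round(r,1))
E
```

```text
empty [([259.0, 391.0], 0.67)] [([234.0, 238.0], 0.55), ([299.0, 259.0], 0.33)]
     [599.9 152.2  56.7] 10.0
can_red [([223.0, 402.0], 0.34)] []
can_yellow [([184.0, 229.0], 0.79)] [([337.0, 426.0], 0.71)]
     [ 358.5 -290.4   11. ] 1.7
can_blue [([211.0, 179.0], 0.7), ([205.0, 440.0], 0.61), ([230.0, 487.0], 0.43)] [([337.0, 174.0], 0.93), ([294.0, 344.0], 0.41), ([232.0, 334.0], 0.32)]
     [362.6 304.1  -2.1] 4.3
can_green [([222.0, 403.0], 0.77)] [([308.0, 213.0], 0.86)]
     [429.  206.2  -4. ] 2.6
flange_round [([220.0, 291.0], 0.85), ([321.0, 222.0], 0.74)] [([289.0, 341.0], 0.78), ([225.0, 273.0], 0.6), ([337.0, 173.0], 0.49)]
     [470.4 -96.2  14.8] 3.1
flange_square [([227.0, 367.0], 0.57)] [([297.0, 257.0], 0.91), ([164.0, 390.0], 0.53), ([227.0, 435.0], 0.51)]
     [454.  105.9 -10.5] 0.6
flange_oblong [([207.0, 251.0], 0.79), ([189.0, 296.0], 0.79), ([261.0, 402.0], 0.33)] [([309.0, 392.0], 0.96), ([343.0, 352.0], 0.73)]
     [ 422.7 -215.9   -4.2] 1.4
     [ 344.  -110.5   -1.9] 6.7
disc_red [([259.0, 349.0], 0.76)] [([226.0, 271.0], 0.96), ([232.0, 236.0], 0.73)]
  
[... 445 characters left out ...]
82)] [([232.0, 210.0], 0.75), ([301.0, 125.0], 0.72)]
     [605.  197.3  54.9] 7.1
nest_round_floor [([257.0, 244.0], 0.87)] [([230.0, 384.0], 0.73)]
     [ 607.7 -195.    25.1] 0.1
nest_square_floor [] [([307.0, 216.0], 0.68), ([235.0, 335.0], 0.66), ([233.0, 196.0], 0.49)]
nest_oblong_floor [([256.0, 196.0], 0.96), ([201.0, 438.0], 0.69), ([349.0, 413.0], 0.59), ([267.0, 460.0], 0.48), ([261.0, 383.0], 0.41)] [([232.0, 435.0], 0.83)]
     [ 604.1 -323.6    1.2] 1.5
returns_in [([209.0, 178.0], 0.75)] [([293.0, 476.0], 0.88)]
     [ 456.9 -414.4    2.8] 0.2
call_top [([230.0, 489.0], 0.62), ([259.0, 390.0], 0.57)] [([299.0, 127.0], 0.66), ([293.0, 343.0], 0.35)]
     [453.9 414.6  16.3] 8.6
```

View pics/crop0.png

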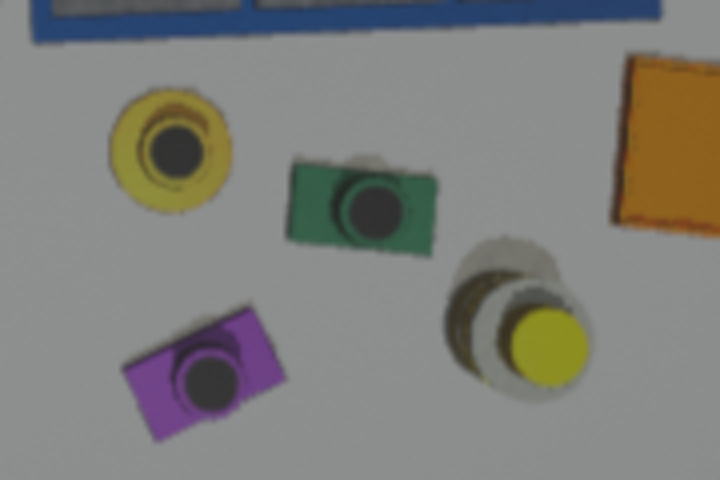

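The crop shows the green oblong foot with spigot (top picture 392,309), the purple look-alike beside it (352,343), the brass round flange (341,289) and the yellow can. The green one is flange_oblong. Next I'll take wrist views over the rack and the nests.

```bash
cat >> lib.py <<'E'
def down(yaw): # tool y along yaw (world), z down
    y=np.array([np.cos(yaw),np.sin(yaw),0]);z=np.array([0,0,-1.]);return R.from_matrix(np.c_[np.cross(y,z),y,z]).as_rotvec()
def go(x,y,z,yaw):
    """joint move, the half-turn twin with the last joint nearest its middle"""
    c=[]
    for k in (0,np.pi,-np.pi):
        q=inverse_kinematics([x,y,z],down(yaw+k))
        if q is not None: c.append((abs(q[5]),yaw+k))
    if not c: raise Unreachable(f"{x,y,z,yaw}")
    yw=min(c)[1];move_pose([x,y,z],down(yw));return yw
E
python3 - <<'E'
from lib import *
for n,(x,y) in dict(rack=(540,200),nest=(540,-190)).items():
    go(x,y,330,np.pi/2)
    p=get_image("wrist");cv2.imwrite(f"pics/w_{n}.png",p["color"][:,:,::-1]);o=get_obs()
    print(n,o["clock"],o["tcp_pos"],p["eye"],p["orientation"],p["fx"]);np.save(f"pics/w_{n}.npy",{k:p[k] for k in p},allow_pickle=True)
E
```

```text
rack 3.9583 [539.59126959 200.8095872  329.9206549 ] [464.70548802 200.84740679 471.48396698] [2.05726307 2.06014467 0.31364376] 335.5194795897026
nest 6.1083 [ 540.1348599  -189.56489581  330.02550899] [ 617.46125593 -189.31614143  471.58341284] [ 2.05994793 -2.05674833 -0.31327801] 335.5194795897026
```

View pics/w_rack.png

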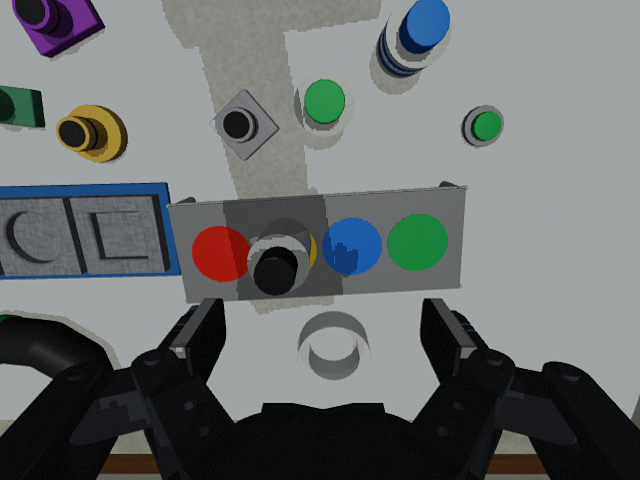

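View pics/w_nest.png

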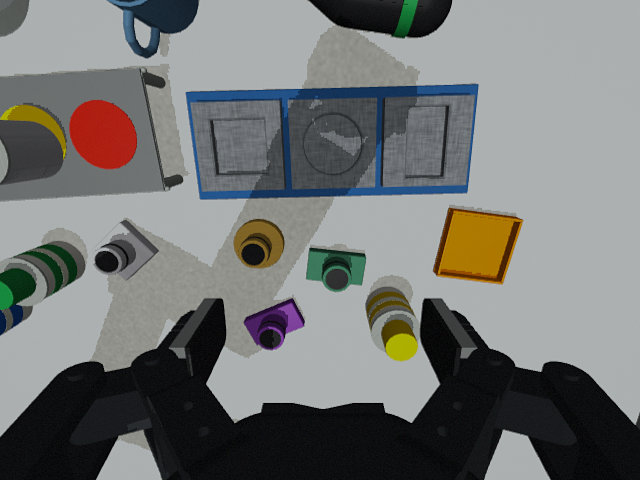

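The rack view shows the red disc (221,253), blue (352,246), green (418,242) and the empty can's cap (275,270). It also shows the square flange (240,123), the green cap (323,101), the blue cap (425,25) and the button (487,126). The nest view shows the pockets at (240,146), (332,143) and (427,142), the tray (478,245), the green oblong (336,265), the brass round (258,244) and the yellow cap (400,346). Next I'll fit the known shapes to network silhouettes over several views.

```bash
cat >> lib.py <<'E'
from scipy.optimize import minimize
a_=np.linspace(0,2*np.pi,40,endpoint=False)
def circ(d): return d/2*np.c_[np.cos(a_),np.sin(a_)]
def rect(a,b): return np.array([[-a,-b],[a,-b],[a,b],[-a,b]])/2
CAN=[(circ(66),0,75),(circ(42),75,110)];SP=(circ(40),18,55)
SH={"flange_round":[(circ(72),0,18),SP],"flange_square":[(rect(64,64),0,18),SP],"flange_oblong":[(rect(84,46),0,18),SP],
 "returns_in":[(rect(100,100),-4,16)],"call_top":[(circ(36),-6,0)]}
def shape(q): return SH.get(q) or (CAN if q[:3] in("can","emp") else [(circ(78),0,0)])
def sil(p,q,v):
    m=np.zeros((480,640),np.uint8);Rz=R.from_euler("z",v[3]).as_matrix()
    for poly,z0,z1 in shape(q):
        P=np.vstack([np.c_[poly,np.full(len(poly),z)] for z in(z0,z1)])@Rz.T+v[:3]
        uv=np.array([proj(p,X)[::-1] for X in P])
        cv2.fillConvexPoly(m,cv2.convexHull((uv*8).round().astype(np.int32)),1,shift=3)
    return m.astype(bool)
def fit(q,pics,x0,z,yaw=0,freez=False,minp=.3):
    """IoU fit of the known shape to the network's regions"""
    v0=np.array([*x0,z,yaw]);use=[]
    for p in pics:
        s=sil(p,q,v0);best=(0.1,None)
        if not s.any(): continue
        for c in cut_out(q,p):
            r=c["region"].astype(bool);i=(r&s).sum()/max(1,(r|s).sum())
            if c["p"]>minp and i>best[0]: best=(i,r)
        if best[1] is not None: use.append((p,best[1]))
    if not use: return None
    sy=q in("flange_square","flange_oblong","returns_in")
    def f(u):
        v=np.array([u[0],u[1],u[2] if freez else z,u[3]*.02 if sy else 0])
        e=0
        for p,r in use:
            s=sil(p,q,v)
            e-=(r&s).sum()/max(1,(r|s).sum())
        return e/len(use)
    best=None
    for y in ([yaw] if not sy else [yaw,yaw+.4,yaw-.4]+([yaw+.8,yaw-.8,yaw+1.57] if q=="flange_oblong" else [])):
        u0=np.array([*x0,z,y/.02]);S=np.vstack([u0]+[u0+12*np.eye(4)[i] for i in range(4)])
        r=minimize(f,u0,method="Nelder-Mead",options=dict(initial_simplex=S,xatol=.1,fatol=2e-4,maxfev=260))
        if best is None or r.fun<best.fun: best=r
    u=best.x;return np.array([u[0],u[1],u[2] if freez else z,u[3]*.02 if sy else 0]),-best.fun,len(use)
E
cat > m1.py <<'E'
from lib import *
import json
W=[np.load(f"pics/w_{n}.npy",allow_pickle=True).item() for n in("rack","nest")]
print([p["shot"] for p in W])
G=dict(empty=(606,152,60),can_yellow=(358,-290,0),can_blue=(362,304,0),can_green=(429,206,0),flange_round=(470,-96,0),flange_square=(454,106,0),flange_oblong=(422,-216,0),disc_red=(614,64,60),disc_blue=(604,240,60),disc_green=(600,327,60),returns_in=(457,-414,4),call_top=(450,414,25))
out={}
for q,(x,y,z) in G.items():
    for fz in (False,True):
        r=fit(q,W,(x,y),z,.8 if q=="flange_square" else 1.57 if q=="flange_oblong" else 0,fz)
        if r is None: print(q,"none");break
        print(q,"freez" if fz else "",r[0].round(2),round(r[1],3),r[2])
        if not fz: out[q]=r[0].tolist()
json.dump(out,open("m1.json","w"))
E
time python3 m1.py
```

```text
[5, 6]
empty  [598.57 153.4   60.     0.  ] 0.974 2
empty freez [598.45 153.1   60.82   0.  ] 0.975 2
can_yellow  [ 360.26 -289.02    0.      0.  ] 0.964 1
can_yellow freez [ 359.04 -289.16   -0.74    0.  ] 0.966 1
can_blue  [362.03 301.04   0.     0.  ] 0.742 2
can_blue freez [363.15 299.74   4.39   0.  ] 0.748 2
can_green  [433.2  201.96   0.     0.  ] 0.976 2
can_green freez [4.3321e+02 2.0197e+02 5.0000e-02 0.0000e+00] 0.976 2
flange_round  [465.66 -97.14   0.     0.  ] 0.923 2
flange_round freez [464.52 -97.77  -3.17   0.  ] 0.934 2
flange_square  [454.62  97.3    0.     0.72] 0.935 1
flange_square freez [448.76 108.64 -16.36   0.72] 0.98 1
flange_oblong  [ 429.56 -208.54    0.      1.45] 0.951 2
flange_oblong freez [ 429.29 -208.83   -0.55    1.45] 0.952 2
disc_red  [614.43  68.9   60.     0.  ] 0.979 1
disc_red freez [614.56  70.1   58.17   0.  ] 0.981 1
disc_blue  [604.31 237.81  60.     0.  ] 0.966 1
disc_blue freez [606.93 238.59  53.42   0.  ] 0.991 1
disc_green  [598.81 322.4   60.     0.  ] 0.973 1
disc_green freez [601.21 324.36  55.05   0.  ] 0.985 1
returns_in  [ 4.6039e+02 -4.1160e+02  4.0000e+00 -1.6000e-01] 0.945 1
returns_in freez [ 4.5902e+02 -4.1395e+02 -1.2600e+00 -1.4000e-01] 0.964 1
call_top  [454.96 407.97  25.     0.  ] 0.938 1
call_top freez [454.75 408.49  23.78   0.  ] 0.944 1
real	0m53.665s
user	0m46.097s
sys	0m0.493s
```

```bash
cat >> lib.py <<'E'
H={"c":77,"f":23} # TCP above the underside: cap grasp / spigot grasp
def pick(x,y,z0,yaw,h,op,top,hi=270,force=60):
    yw=go(x,y,hi,yaw);command_gripper(op)
    move_linear([x,y,z0+top+20],speed=250);move_linear([x,y,z0+h],speed=100)
    command_gripper(0,force);o=get_obs();print("grip",round(o["opening"],1),round(o["clock"],1))
    if o["opening"]<35: return None
    move_linear([x,y,hi],speed=220);return yw
def place(x,y,z0,yaw,h,thr=5,hi=270,op=64,twin=True):
    if twin: go(x,y,hi,yaw)
    else: move_pose([x,y,hi],down(yaw))
    move_linear([x,y,z0+h+25],speed=220);sleep(.3)
    hit=move_linear([x,y,z0+h-6],speed=25,threshold=thr)
    o=get_obs();print("down",hit,o["tcp_pos"].round(1),o["ft_force"].round(1),round(o["clock"],1));return hit
def release(op=64,hi=270):
    o=get_obs();p=o["tcp_pos"];command_gripper(op);move_linear([p[0],p[1],p[2]+60],speed=120);move_linear([p[0],p[1],hi],speed=300)
E
python3 - <<'E'
from lib import *
p=np.load("pics/w_nest.npy",allow_pickle=True).item()
hsv=cv2.cvtColor(p["color"],cv2.COLOR_RGB2HSV)
m=cv2.inRange(hsv,(100,110,40),(125,255,255));m[:75]=0;m[205:]=0;m[:,:180]=0
c=max(cv2.findContours(m,cv2.RETR_EXTERNAL,2)[0],key=cv2.contourArea)
P=np.array([atz(p,(v,u),8)[:2] for u,v in cv2.convexHull(c)[:,0]],np.float32)
(cx,cy),(w,h),a=cv2.minAreaRect(P);B=cv2.boxPoints(((cx,cy),(w,h),a))
e=max([B[1]-B[0],B[2]-B[1]],key=np.linalg.norm);e=e*np.sign(e[1]);yaw=np.arctan2(e[1],e[0])-np.pi/2
print("tray",cx,cy,w,h,yaw)
d=np.array([-np.sin(yaw),np.cos(yaw)]);img=cv2.resize(p["color"],None,fx=2,fy=2)
c0=np.array([cx,cy])
for k,q in zip((1,0,-1),("flange_square","flange_round","flange_oblong")):
    n=c0+120*k*d;print(q,n,yaw)
    P=np.c_[shape(q)[0][0]*np.array([1+4/v for v in np.ptp(shape(q)[0][0],axis=0)])]@R.from_euler("z",yaw).as_matrix()[:2,:2].T+n
    for z,col in((28,(255,0,0)),(14,(0,255,0))):
        uv=np.array([proj(p,[*X,z])[::-1]*2+.5 for X in P]).round().astype(int);cv2.polylines(img,[uv],True,col)
cv2.imwrite("pics/nest_ov.png",img[140:420,340:1000][:,:,::-1])
# empty to the tray
yw=pick(598.6,153.4,60,0,77,64,110)
if yw is not None:
    place(460.4,-411.6,4,0,77);release()
    p=get_image("wrist");print(fit("empty",[p],(460,-411),4),fit("returns_in",[p,get_image("top")],(460,-411),4),get_obs()["clock"])
E
```

```text
tray 604.095703125 -202.13841247558594 137.7578887939453 371.6932067871094 0.026120901
flange_square [600.96155143 -82.17934418] 0.026120901
flange_round [ 604.09570312 -202.13841248] 0.026120901
flange_oblong [ 607.22985482 -322.09748077] 0.026120901
grip 40.5 11.2
down True [ 460.3 -411.6   82.1] [-1.4 -0.5  4.4] 16.1
(array([ 459.74179868, -412.36404179,    4.        ,    0.        ]), np.float64(0.9860888175494917), 1) (array([ 4.60534516e+02, -4.13105796e+02,  4.00000000e+00, -1.53400308e-01]), np.float64(0.4469882801853366), 1) 17.9417
```

View pics/nest_ov.png

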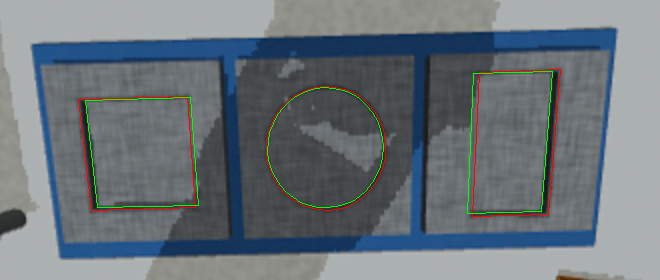

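The overlay puts the predicted pocket outlines right on the pocket edges, at (140,153), (325,148) and (513,142) in the crop. The empty can stands 1.5 mm from the tray centre. Next come the cans, each refitted from a hover view before grasping.

```bash
cat > cans.py <<'E'
from lib import *
P=dict(can_green=((433.2,202),(598.8,322.4)),can_blue=((362.5,300.5),(604.3,237.8)),can_yellow=((360,-289),(609.4,153.4)))
for q,(a,d) in P.items():
    go(*a,280,0);p=get_image("wrist");r=fit(q,[p],a,0,freez=False)
    print(q,None if r is None else (r[0].round(1),round(r[1],3)))
    if r is None or r[1]<.8 or np.hypot(*(r[0][:2]-a))>60:
        cv2.imwrite("pics/odd.png",p["color"][:,:,::-1]);break
    if pick(*r[0][:2],0,0,77,64,110,hi=280) is None: break
    if not place(*d,60,0,77,hi=280): print("no contact");break
    release(hi=280)
    p=get_image("wrist");r=fit(q,[p],d,60);print("placed",r and (r[0].round(1),round(r[1],3)),get_obs()["clock"])
E
python3 cans.py
```

```text
can_green (array([433. , 201.6,   0. ,   0. ]), np.float64(0.985))
grip 40.4 22.5
down True [598.7 322.4 138. ] [-2.1 -0.1  5.2] 26.3
placed (array([598.5, 322.6,  60. ,   0. ]), np.float64(0.979)) 27.8
can_blue (array([363.2, 299.8,   0. ,   0. ]), np.float64(0.975))
grip 40.6 31.1
down True [604.2 237.8 138. ] [-1.8  0.1  4.4] 35.0
placed (array([603.7, 237.2,  60. ,   0. ]), np.float64(0.974)) 36.5583
can_yellow (array([ 359.9, -289.4,    0. ,    0. ]), np.float64(0.984))
grip 40.6 41.0
down True [609.3 153.4 138. ] [-0.8  0.4  4.7] 45.8
placed (array([609.2, 153.5,  60. ,   0. ]), np.float64(0.982)) 47.3167
```

```bash
cat > fl.py <<'E'
from lib import *
import sys
P=dict(flange_round=((465,-97.5),0,(604.1,-202.1)),flange_square=((454,99),.72,(601,-82.2)),flange_oblong=((429.5,-208.5),1.45,(607.2,-322.1)))
NY=.026;h=23;hi=200
def measure(q,a,y):
    ps=[]
    for dx in(0,-50):
        go(a[0]+dx,a[1],hi+20,NY+np.pi/2);ps.append(get_image("wrist"))
    r=fit(q,ps,a,0,y);rz=fit(q,ps,r[0][:2],0,r[0][3],True)
    print(q,r[0].round(2),round(r[1],3),"free z",rz[0].round(2),round(rz[1],3),r[2]);return r
def insert(n,yaw):
    go(*n,hi,yaw);move_linear([*n,14+h+22],speed=200);sleep(.3)
    for dx,dy in((0,0),(2,0),(-2,0),(0,2),(0,-2),(2,2),(-2,-2),(2,-2),(-2,2)):
        x,y=n[0]+dx,n[1]+dy
        move_linear([x,y,14+h+18],speed=60)
        hit=move_linear([x,y,14+h-4],speed=25,threshold=8);z=get_obs()["tcp_pos"][2]
        print("try",dx,dy,hit,round(z-h,1),get_obs()["ft_force"].round(1))
        if z-h<18: return True
    return False
if __name__=="__main__":
  for q in sys.argv[1:]:
    a,y,n=P[q]
    r=measure(q,a,y)
    if r[1]<.85: break
    yf=r[0][3]
    # tool yaw relative to the flange: a quarter turn keeps the fingers along the short side of the oblong
    k=np.pi/2 if q=="flange_oblong" else 0
    if pick(*r[0][:2],0,yf+k,h,64,55,hi=hi,force=70) is None: break
    yp=NY
    if q=="flange_square": yp=NY+np.round((yf-NY)/(np.pi/2))*np.pi/2
    ok=insert(n,yp+k)
    if not ok: break
    release(hi=hi+20);print("done",q,get_obs()["clock"])
    p=get_image("wrist");r=fit(q,[p],n,14,NY);print(r and (r[0].round(2),round(r[1],3)))
E
python3 fl.py flange_round
```

```text
flange_round [464.89 -97.55   0.     0.  ] 0.947 free z [463.87 -96.77  -8.73   0.  ] 0.98 2
grip 38.7 52.3
try 0 0 True 15.1 [-0.9  0.3  4.3]
done flange_round 57.6417
(array([ 605.29, -201.23,   14.  ,    0.  ]), np.float64(0.934))
```

```bash
python3 fl.py flange_square flange_oblong
```

```text
flange_square [453.04 124.98   0.     0.71] 0.964 free z [452.05 125.58  -4.68   0.71] 0.978 2
grip 38.6 63.9
try 0 0 True 15.0 [-1.7  0.9  4. ]
done flange_square 69.5333
(array([ 6.0241e+02, -8.0750e+01,  1.4000e+01,  3.0000e-02]), np.float64(0.953))
flange_oblong [ 429.61 -208.11    0.      4.6 ] 0.951 free z [ 428.75 -208.21   -6.4     4.6 ] 0.973 2
grip 38.4 74.5
try 0 0 True 15.1 [-0.2  0.3  4.1]
done flange_oblong 80.4083
(array([ 6.0869e+02, -3.2179e+02,  1.4000e+01,  3.0000e-02]), np.float64(0.957))
```

The square flange had been knocked about 28 mm, and the refit caught it. Next I'll check everything before pressing.

Run:
```python
from lib import *
W=[]
for x,y in((540,-190),(540,200)):
    go(x,y,330,np.pi/2);W.append(get_image("wrist"))
cv2.imwrite("pics/chk.png",np.hstack([cv2.resize(w["color"],(400,300)) for w in W])[:,:,::-1])
for q,v in dict(flange_round=(604.1,-202.1,14),flange_square=(601,-82.2,14),flange_oblong=(607.2,-322.1,14),empty=(460,-412,4),can_green=(598.8,322.4,60),can_blue=(604.3,237.8,60),can_yellow=(609.4,153.4,60),call_top=(455,408,24)).items():
    r=fit(q,W,v[:2],v[2],.026,True);print(q,r and (r[0].round(2),round(r[1],3),r[2]))
print(get_obs()["clock"])
```

```text
flange_round (array([ 605.09, -200.84,   12.56,    0.  ]), np.float64(0.923), 2)
flange_square (array([ 6.1212e+02, -1.0375e+02, -1.8710e+01, -2.0000e-02]), np.float64(0.955), 1)
flange_oblong (array([ 6.0792e+02, -3.2764e+02, -5.7400e+00,  4.0000e-02]), np.float64(0.968), 1)
empty (array([ 4.5878e+02, -4.1325e+02, -3.9000e-01,  0.0000e+00]), np.float64(0.967), 1)
can_green (array([602.  , 326.24,  49.59,   0.  ]), np.float64(0.97), 1)
can_blue (array([603.51, 238.07,  58.8 ,   0.  ]), np.float64(0.963), 1)
can_yellow (array([608.75, 154.38,  60.39,   0.  ]), np.float64(0.972), 2)
call_top (array([454.37, 421.63,  -4.38,   0.  ]), np.float64(0.966), 1)
84.025
```

View pics/chk.png

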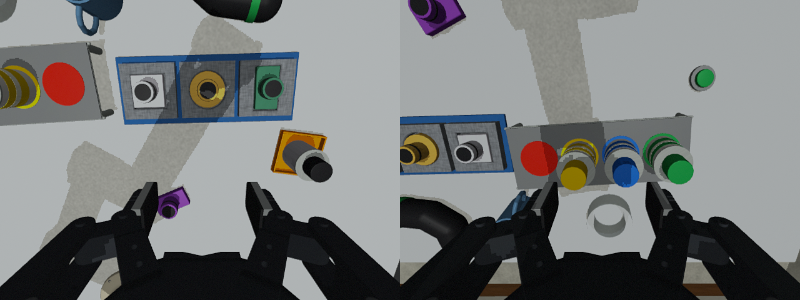

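The check shows the three flanges sitting in their pockets at (148,90), (207,90) and (270,88), the empty can in its tray at (300,150), and the yellow, blue and green cans on their own discs at (575,165), (623,165) and (672,160). Next I'll measure the button from two wrist positions and press it.

Run:
```python
from lib import *
rays=[]
for x,y in((455,380),(400,400)):
    go(x,y,230,np.pi/2);p=get_image("wrist")
    hsv=cv2.cvtColor(p["color"],cv2.COLOR_RGB2HSV);m=cv2.inRange(hsv,(45,90,60),(80,255,255))
    g=proj(p,(455,408,25));n,l,st,c=cv2.connectedComponentsWithStats(m)
    i=min((k for k in range(1,n) if st[k,4]>150),key=lambda k:np.hypot(*(c[k][::-1]-g)))
    print(g.round(),c[i].round(),st[i]);rays.append(ray(p,c[i][::-1]))
X,r=tri(rays);print(X.round(1),round(r,1))
if r<4 and abs(X[0]-455)<12 and abs(X[1]-408)<12 and 10<X[2]<50:
    command_gripper(0);go(X[0],X[1],120,np.pi/2);move_linear([X[0],X[1],X[2]+15],speed=120);sleep(.3)
    f0=get_obs()["ft_force"][2]
    hit=move_linear([X[0],X[1],X[2]-14],speed=20,threshold=12);sleep(.3);o=get_obs()
    print(hit,o["tcp_pos"].round(1),(o["ft_force"][2]-f0).round(1),o["clock"])
```

```text
[207. 350.] [352. 205.] [336 189  33  33 832]
[256. 330.] [333. 254.] [317 240  32  29 715]
[454.3 411.   19.6] 0.1
True [454.3 411.1  16. ] 7.2 88.95
```

Run:
```python
from lib import *
x,y,z=get_obs()["tcp_pos"]
hit=move_linear([x,y,z-5],speed=15,threshold=15);sleep(.3);o=get_obs();print(hit,o["tcp_pos"].round(1),o["ft_force"].round(1))
move_linear([x,y,z+25],speed=60);print(get_obs()["ft_force"].round(1))
move_linear([x,y,180],speed=200)
go(455,330,330,np.pi/2);W=[get_image("wrist")];go(540,-190,330,np.pi/2);W.append(get_image("wrist"))
cv2.imwrite("pics/end.png",np.hstack([cv2.resize(w["color"],(400,300)) for w in W])[:,:,::-1]);print(get_obs()["clock"])
```

```text
True [454.4 411.1  16. ] [-2.7 -2.   8.2]
[-0.1  0.4 -0.4]
93.6083
```

View pics/end.png

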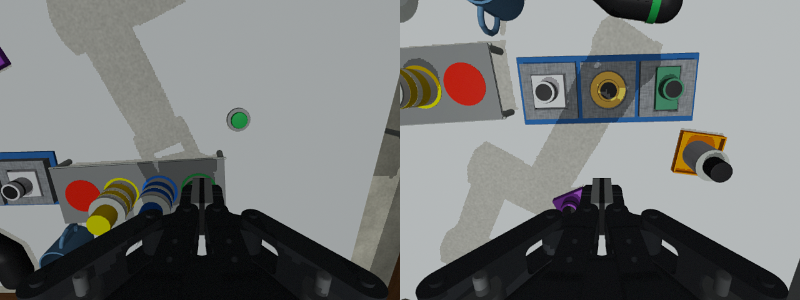

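The final picture shows everything in place and the button free. To confirm the full stroke, I'll press again with a light touch first to find where contact begins.

Run:
```python
from lib import *
go(454.3,411,120,np.pi/2);move_linear([454.3,411,32],speed=120);sleep(.3)
a=move_linear([454.3,411,10],speed=10,threshold=1.5);z1=get_obs()["tcp_pos"][2]
b=move_linear([454.3,411,10],speed=20,threshold=14);sleep(.2);z2=get_obs()["tcp_pos"][2];print(a,z1,b,z2)
move_linear([454.3,411,60],speed=80);move_linear([454.3,411,200],speed=200);go(500,200,330,np.pi/2);sleep(1)
if z1-z2>4: finish_job();print("handed in",get_obs()["clock"])
```

```text
True 20.896417773815116 True 16.02329188139772
the job is handed in; nothing more can be done
the job is handed in; nothing more can be done
```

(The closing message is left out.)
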